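# Release a ratchet hold-down and take out the track rail

### The job

Free the track rail from the ratchet hold-down jig: lift the pawl clear of the toothed wheel and hold it up until the drum has turned all the way back, then let the pawl drop into the teeth again. Swing the hold-down bar right up, where it stays, and only then slide the rail along its slot, low in the jig, until it has come out clear of the base plate at the jig's left side, and lay it flat, right way up, in the long metal tray. Leave the bar up, and leave the grease tin, the vee block and the bush where they are.

Things in the scene. Friction and masses are not known exactly. Their poses are not given: they have to be found in the camera images.
- jig: Fixed dark steel jig. Origin: underside of its base plate, mid width; its x runs along the jig away from the robot (yaw -0.06 to 0.27), y to the robot's left. Plate x -130 to +135, y -50 to +50 (to +34 beyond x 0), 10 mm thick. From near to far: the bar's hinge ears (x -100), rail slot (x -50), drum (x 60; cheeks 65 mm high) with a 68 mm toothed wheel at its right, pawl post (x 112, 85 mm high).
- rail_slot (a point): Centre of the slot's floor, on the base plate's top: jig (-50, 0, 10) mm. The slot runs across the jig along its y, between two walls 10 mm high, 5 mm thick, 24 mm apart, 100 mm long; open at both ends and on top, where the bar crosses it.
- drum_axis (a point): Middle of the drum, on its axis (along jig y), jig (60, 0, 50). The drum bears the toothed wheel (12 teeth, jig y -41 to -29) and a keeper finger (48 mm long from the axis, y -8 to +8) that at the start points to the robot and lies over the far end of the bar, so that the bar cannot rise until the drum has turned back.
- drum (a joint): Angle of drum, wheel and finger, rad: about 0.04 at the start, held by the pawl; 2.10 at its stop, fully turned back (finger up and leaning away from the robot). A damped spring (0.10 to 0.16 N m) turns it back by itself in about 2 s while the pawl is lifted. A pawl dropped early catches it at every 0.52 rad.
- pawl (a joint): Angle of the pawl, rad: about 0 with its nose down between two teeth, growing as it is lifted; clear of the tooth tips above about 0.2; upper stop 1.0. It falls back by its own weight. Lifting it out under the drum's load takes a few newtons.
- pawl_pin (a point): Middle of the grip length of the pawl's lift pin: bare round steel pin, 10 mm thick, along the jig's y, sticking out to the right of the wheel, jig y -41 to -95. This point: jig y -68, at the start x 76, z 90. Around its outer part there is free air down to the base plate. It swings up and away from the robot on a 39 mm radius about pawl_hinge.
- pawl_hinge (a point): Point on the pawl's hinge axis (along the jig's y), at jig (112, -68, 75): 36 mm farther than the pin and 15 mm lower at the start.
- bar (a joint): Angle of the hold-down bar, rad: 0 down on the rail (start), growing as its far end rises; upper stop 0.95. Stiff hinge (0.25 N m): it stays where it is left. Under the keeper finger it cannot rise by more than about 0.1.
- bar_pin (a point): Middle of the grip length of the bar's lift pin: round steel pin, 10 mm thick, along the jig's y, sticking out to the right of the bar, jig y -11 to -90. This point: jig y -68, with the bar down x 0, z 39. It swings up and towards the robot on a 100 mm radius about bar_hinge. The bar: steel, 22 mm wide (y -11 to +11), 10 mm thick, jig x -100 to +25.
- bar_hinge (a point): Point on the bar's hinge axis (along the jig's y), at jig (-100, -68, 39), 100 mm nearer the robot than the pin.
- track_rail: Loose pale metal rail of U section, open side up: 150 mm long (its y, along the slot), 20 mm wide, 15 mm high, 50 to 100 g. Origin: centre of its underside. At the start it lies in the slot (underside z 10), its centre 20 to 40 mm left of the jig's middle, so its left end sticks out 45 to 65 mm past the plate. Clear of the plate when its centre is 125 mm left of the jig's middle.
- rail_tray: Fixed open metal tray, 180 mm long (its x axis), 90 mm wide (y), walls 18 mm high and 3 mm thick, floor 3 mm thick. Origin: centre of its underside. At the left of the bench, its length along world x within 0.4 rad; the rail is to lie with its length along the tray's.
- grease_tin: Bystander: round tin, 66 mm in diameter, 34 mm high; origin under its centre. Loose, not to be moved.
- vee_block: Bystander: ground steel vee block, 45x44x34 mm; origin under its centre. Loose, not to be moved.
- bush_1: Bystander: steel bush, 28 mm in diameter, 22 mm high; origin under its centre. Loose, not to be moved.

How it is judged (in metres and radians):
On the way, in this order (a step that is already met when the one before it is completed fails the run):
1. the pawl is lifted and the drum has turned back to its stop (value of joint drum above 1.95 rad and value of joint pawl above 0.12 rad), for 0.1 s.
2. the pawl has dropped into the teeth again, the drum still back (value of joint drum above 1.95 rad and value of joint pawl below 0.08 rad), for 0.2 s.
3. the hold-down bar is swung up (value of joint bar above 0.6 rad and value of joint pawl below 0.08 rad), for 0.2 s.
4. the rail is slid left along its slot from beneath the raised bar, staying low (value of joint bar above 0.6 rad and y of track_rail in the frame of jig between 0.1 and 0.16 m and z of track_rail in the frame of jig below 0.025 m and x of track_rail in the frame of jig between -0.062 and -0.038 m), for 0.05 s.
At the end, for the whole second after the job is handed in: The rail lies still, flat and open side up (within 0.1 rad) on the floor of the tray, its centre within 16 mm of the tray's middle along its length and 36 mm across; the bar is up (over 0.6 rad), the drum is back (over 1.95 rad) and the pawl is down in the teeth (under 0.08 rad) (all of step 3 and x of track_rail in the frame of rail_tray between -0.016 and 0.016 m and y of track_rail in the frame of rail_tray between -0.036 and 0.036 m and z of track_rail in the frame of rail_tray between 0 and 0.01 m and angle between track_rail's own z axis and vertical below 0.1 rad and linear speed of track_rail below 0.02 m/s and value of joint drum above 1.95 rad); the robot touches nothing.
It fails at once if the rail is shifted more than 15 mm while the hold-down bar is down (distance of track_rail from where it was at the start of the episode above 0.015 m and value of joint bar below 0.3 rad).
It fails at once if the grease tin, the vee block or the bush is moved more than 20 mm (distance of any of grease_tin, vee_block, bush_1 from where it was at the start of the episode above 0.02 m).
It also fails if it takes over 67 s, if anything falls off the work surface, if the arm or the gripper's body presses on something with over 40 N, if the wrist force passes 120 N, or if a joint passes its speed limit or range.

### The arm

A 6-joint arm with a two-finger parallel gripper is mounted at the origin on a cart in front of the work surface, level with it; the furniture and walls round the work are solid. World frame = base frame: x ahead of the robot, y to its left, z up, the work surface at z = 0. Lengths are in mm, angles in rad, forces in N, time in s.
With the tool pointing down it reaches from about 250 to 800 mm from the base axis. Payload 3.9 kg.
Tool frame: the origin (TCP) lies on the front face of the gripper's body, between the roots of the fingers; the fingertips stand 73 mm ahead of it and the grasp point (between the pads) lies 54 mm ahead of it; z points along the fingers, y is the line along which they close (so a half turn about z gives the same grasp; the last joint's range is limited). The gripper opens to 85 mm and grips with 20 to 120 N. Pads are 22 mm wide; open, the fingers measure 114 mm over their backs; the gripper's body (76 mm by 85 mm) begins 54 mm behind the grasp point. The pads swing forward as they close: fully open they stand 13 mm farther back than shut.
Start: joints at [1.135, 0.26, -0.138, 1.173, 0, 1.571], TCP at [221.616, 475.922, 303.904] pointing down, gripper open.
Joint ranges: [-2.78, 2.78], [-0.83, 1.72], [-1.28, 1.37], [-1.9, 2.12], [-1.57, 1.48], [-3.14, 3.14]. Speed limits (rad/s): [2.57, 2.57, 3.14, 3.14, 3.14, 3.14].

### API

Orientations are given as a 3x3 rotation matrix whose columns are the frame's x, y, z axes.
In Python, from rig import status, imaging, job gives the robot as it stands.
- The arm moves only by the tool step_arm, never from a script. Its arguments are lists of equal length, an entry for each row: "gripper": the closure, from 0 (fully open) to 1 (shut); "linear": the shift along the tool's x, y, z in m, a list of three; "twist": the turn about the tool's z in rad. In form: {"gripper": [gripper, ...], "linear": [[x, y, z], ...], "twist": [twist, ...]}. A call has 1 to 10 rows; each row shifts and turns the commanded pose from where the row before left it, along the tool's axes as they then stand; what a row does not reach is not made up. A row lasts 1/10 s, in which the tool goes at most 50 mm and 8.59 degrees, less where a joint would pass 70% of its speed; a pose out of reach is approached as far as the arm can. A call with a gripper value outside its range is refused whole. The fingers move at their own pace and stop on an object; the grip force is fixed at half the most. Time passes only in rows, so rows that do not move let the fingers close. It gives the time, the measured TCP pose, the force, the opening and the grip force at its end, in the units of the state.
- status.sense(): the state, without advancing time (a new reading comes with each control period).
- imaging.get_image(name): name is "side" or "top"; returns a dict with "color" (384x512x3 uint8, blue, green, red), "K" (3x3 intrinsics, pixels), "rvec" (rotation vector, rad) and "tvec" (3), from world to camera coordinates, as OpenCV has them. Camera axes: x right, y down, z forward; pixel columns grow to the right and rows downward; lengths in mm; the calibration is good to about 2 mm. A picture is of the moment at which its call begins. There is no depth.
- job.job_done(): hands the job in; it is judged then, once.
The state is a dict: "t": time; "q": joint angles; "qvel": joint speeds; "joint_torque": joint torques, N m; "tool_pos": TCP position; "ee_rot": TCP orientation; "force": force on the tool from outside, world axes, zero at the start; "moment": the same for the moment, N m; "gripper_width": finger opening in mm; "finger_force": force on a finger pad.
Only numpy, scipy, OpenCV 4.12 (cv2) and the standard library are available. Lean on these libraries where they do the work, as an engineer would, in place of code of your own. Each camera call takes 0.05 s, during which the arm holds its last target. There are 200 camera calls.

## Working session

There is one attempt and no reset: what is moved stays moved. The work goes in short steps, Python scripts to look and compute and a tool call to move; the robot and the scene stay as the last step left them, time stands still between calls to the robot, and variables do not carry over. Pictures are saved under pics/ and viewed, at most 12 in all, crops included, and the job is handed in when it is done.

Besides the shell and the picture viewer there is one more tool, called after "Request:" as name(argument=value, ...), one argument or row to a line, values as JSON. step_arm: Moves the arm, as the interface text tells. Its arguments: {"type":"object","properties":{"gripper":{"type":"array","items":{"type":"number"}},"linear":{"type":"array","items":{"type":"array","items":{"type":"number"}}},"twist":{"type":"array","items":{"type":"number"}}},"required":["gripper","linear","twist"]}

```bash
mkdir -p pics
python3 - <<'E'
from rig import status, imaging
import cv2,numpy as np
for n in("top","side"):
    d=imaging.get_image(n); cv2.imwrite(f"pics/{n}0.png",d["color"]); np.savez(f"{n}.npz",**d)
    R=cv2.Rodrigues(np.array(d["rvec"],float))[0]; print(n,d["K"],-R.T@np.array(d["tvec"]).ravel(),R[2])
s=status.sense(); print(s)
E
```

```text
top [[378.59528118   0.         259.44821505]
 [  0.         378.59528118 194.92250081]
 [  0.           0.           1.        ]] [ 504.53933054   22.4800874  1152.64170807] [ 0.04720895  0.03274661 -0.99834812]
side [[391.17106833   0.         246.17173615]
 [  0.         391.17106833 195.22572255]
 [  0.           0.           1.        ]] [575.05183066 819.07654134 406.22572332] [-0.04650239 -0.92000626 -0.38913495]
{'t': 0.1, 'q': array([ 1.13501016e+00,  2.60595032e-01, -1.39233118e-01,  1.17268773e+00,
        1.06619637e-05,  1.57079689e+00]), 'qvel': array([ 0.00141558, -0.00151531,  0.0024109 , -0.00065517, -0.00042208,
       -0.00056935]), 'joint_torque': array([ 1.67610874e-04, -4.06507874e+01,  2.54527527e+01,  1.00836906e-02,
        3.98320174e-05, -1.03741186e-05]), 'tool_pos': array([221.41040064, 475.50022496, 303.16286217]), 'ee_rot': array([[-9.06538216e-01,  4.22123112e-01, -7.35526704e-04],
       [ 4.22123753e-01,  9.06536884e-01, -1.55433592e-03],
       [ 1.06609710e-05, -1.71954820e-03, -9.99998522e-01]]), 'force': array([-0.32201795, -0.03307613, -0.18158985]), 'moment': array([ 0.00044851, -0.04695342,  0.02716926]), 'finger_force': 0.0, 'gripper_width': 85.05607141933393}
```

View pics/top0.png

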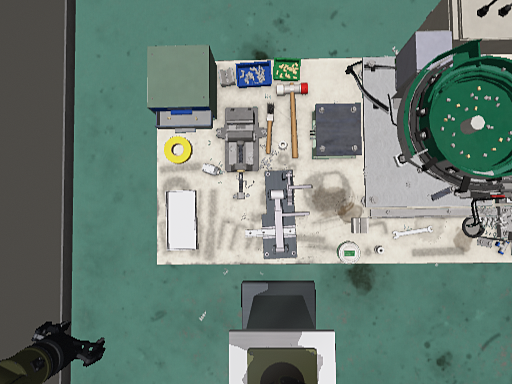

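View pics/side0.png

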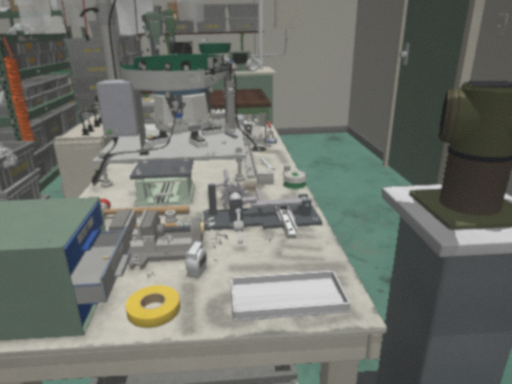

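The top view shows the jig at about (280,215), tray at (182,220), tin (348,252), bush (379,250) and vee block (360,226). The arm is out of the way. Next I'll view an enlarged crop of the jig, with both views side by side.

```bash
cat > h.py <<'E'
import cv2,numpy as np
def ray(d,u,v):
    R=cv2.Rodrigues(np.array(d["rvec"],float))[0]; t=np.array(d["tvec"],float).ravel()
    return -R.T@t, R.T@np.linalg.inv(d["K"])@np.array([u,v,1.])
def at(d,u,v,z):
    c,r=ray(d,u,v); return (c+r*(z-c[2])/r[2]).round(1)
def proj(d,P):
    return cv2.projectPoints(np.array(P,float).reshape(-1,1,3),np.array(d["rvec"],float),np.array(d["tvec"],float),np.array(d["K"]),None)[0].reshape(-1,2).round(1)
E
python3 - <<'E'
import cv2,numpy as np
a=cv2.imread("pics/top0.png");b=cv2.imread("pics/side0.png")
A=cv2.resize(a[160:270,155:395],None,fx=3.33,fy=3.33,interpolation=cv2.INTER_CUBIC)[:366]
A=cv2.resize(a[160:270,240:390],(800,587),interpolation=cv2.INTER_CUBIC)
cv2.imwrite("pics/topc.png",A)
cv2.imwrite("pics/sidec.png",cv2.resize(b[150:260,190:340],(800,587),interpolation=cv2.INTER_CUBIC))
E
```

```text
(no output)
```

View pics/topc.png

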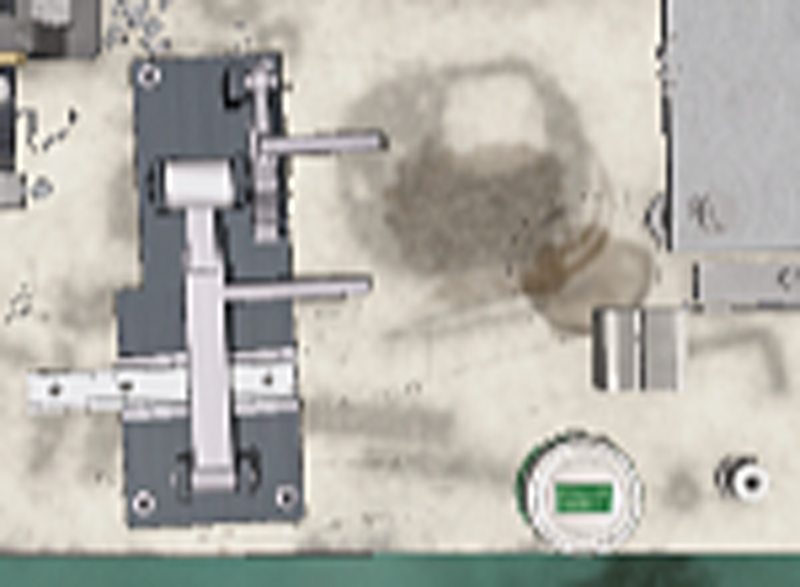

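The crop shows the plate corners at (128,527), (301,523), (283,55), (133,60). The pawl pin ends near (385,141), the bar pin near (370,285), and the rail's left end is at (28,390).

Run:
```python
from h import *; from scipy.optimize import least_squares
d=dict(np.load("top.npz"));s=dict(np.load("side.npz"))
f=[((128,527),(-130,50,10)),((301,523),(-130,-50,10)),((283,55),(135,-50,10)),((133,60),(135,34,10)),((385,141),(76,-95,90)),((370,285),(0,-90,39)),((117,293),(0,50,10))]
px=np.array([(240+(u+.5)/5.333-.5,160+(v+.5)/5.336-.5) for (u,v),_ in f]); J=np.array([p for _,p in f],float)
W=np.array([at(d,*p,j[2]) for p,j in zip(px,J)])
def T(p,J): 
    c,q=np.cos(p[2]),np.sin(p[2]); return np.c_[p[0]+c*J[:,0]-q*J[:,1],p[1]+q*J[:,0]+c*J[:,1]]
r=least_squares(lambda p:(T(p,J)-W[:,:2]).ravel(),[450,0,0],loss="soft_l1"); print(r.x,(T(r.x,J)-W[:,:2]).round(1).tolist())
x,y,a=r.x
M=np.array([[-50,0,0],[0,-68,39],[76,-68,90],[76,-95,90]]);print(T(r.x,M))
for u,v in((28,373),(28,409)): print("rail left end",at(d,240+u/5.333,160+v/5.336,25))
# side check: project pawl pin tip, bar pin
# tray
m=cv2.inRange(d["color"],(225,225,225),(255,255,255))[185:255,160:205]
cs=cv2.findContours(m,0,2)[0];c=max(cs,key=cv2.contourArea)+[160,185];R=cv2.minAreaRect(c);print(R)
P=np.array([at(d,*p,3) for p in cv2.boxPoints(R)]);print(P,P.mean(0))
g=d["color"];print(g[220,160:205].tolist()[4:12],g[220,193:202].tolist())
print(at(d,240+580/5.333,160+490/5.336,34),at(d,240+640/5.333,160+350/5.336,34))
b=s["color"][150:320,190:360]; t=cv2.resize(b,(680,680)).astype(int)
```

```text
[4.98867062e+02 4.49049244e+00 3.04235846e-02] [[-0.6, 1.0], [0.8, -1.8], [2.2, -0.1], [1.3, -1.2], [-0.3, 1.4], [-0.9, 0.0], [-2.1, 0.2]]
[[448.89020002   2.96954786]
 [500.93554657 -63.47803978]
 [576.90037669 -61.16620402]
 [577.72168676 -88.15370946]]
rail left end [454.2 102.8  25. ]
rail left end [434.2 103.   25. ]
((182.0, 220.0), (58.0, 26.0), 90.0)
[[574.2 337.7   3. ]
 [573.2 257.4   3. ]
 [396.7 257.8   3. ]
 [397.3 337.5   3. ]] [485.35 297.6    3.  ]
[[180, 191, 199], [181, 192, 200], [255, 255, 255], [38, 37, 39], [168, 164, 169], [249, 247, 247], [237, 235, 236], [234, 233, 233]] [[243, 241, 241], [151, 148, 151], [141, 138, 141], [63, 63, 65], [90, 97, 103], [177, 189, 195], [178, 190, 195], [185, 197, 203], [186, 197, 204]]
[ 388.2 -199.7   34. ] [ 464.2 -233.9   34. ]
```

View pics/sidec.png

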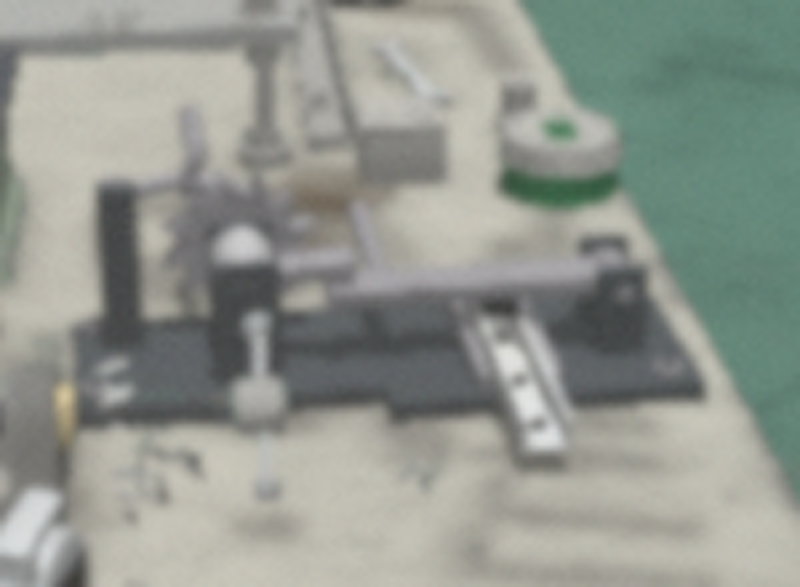

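The jig pose is about (499, 4.5), yaw 0.03, with 2 mm residuals. The rail centre is about 25 mm left, and the tray is centred near (485, 297) with yaw about 0. Now turn the tool so its y lies along jig x.

Request:
step_arm(
  gripper=[0.2, 0.2, 0.2, 0.2, 0.2, 0.2, 0.2, 0.2, 0.2, 0.2],
  linear=[
    [0, 0, 0],
    [0, 0, 0],
    [0, 0, 0],
    [0, 0, 0],
    [0, 0, 0],
    [0, 0, 0],
    [0, 0, 0],
    [0, 0, 0],
    [0, 0, 0],
    [0, 0, 0],
  ],
  twist=[0.138, 0.138, 0.138, 0.138, 0.138, 0.138, 0.138, 0.138, 0, 0],
)

```text
t: 1.1
tool_pos: [221.5, 475.8, 303.6]
ee_rot: [[-0.034, 0.999, -0.0], [0.999, 0.034, -0.001], [-0.001, -0.0, -1.0]]
force: [-0.8, 0.6, 0.2]
gripper_width: 68.5
finger_force: 0.0
```

Request:
step_arm(
  gripper=[0.3, 0.3, 0.3, 0.3, 0.3, 0.3, 0.3, 0.3, 0.3, 0.3],
  linear=[
    [-0.027, 0.017, 0],
    [-0.027, 0.017, 0],
    [-0.027, 0.017, 0],
    [-0.027, 0.017, 0],
    [-0.027, 0.017, 0],
    [-0.027, 0.017, 0],
    [-0.027, 0.017, 0],
    [-0.027, 0.017, 0],
    [-0.027, 0.017, 0],
    [-0.027, 0.017, 0],
  ],
  twist=[0, 0, 0, 0, 0, 0, 0, 0, 0, 0],
)

```text
t: 2.1
tool_pos: [400.4, 210.1, 303.9]
ee_rot: [[-0.034, 0.999, 0.0], [0.999, 0.034, 0.0], [0.0, 0.0, -1.0]]
force: [-0.1, 0.5, 1.1]
gripper_width: 60.0
finger_force: 0.0
```

Request:
step_arm(
  gripper=[0.3, 0.3, 0.3, 0.3, 0.3, 0.3, 0.3, 0.3, 0.3, 0.3],
  linear=[
    [-0.03, 0.019, 0],
    [-0.03, 0.019, 0],
    [-0.03, 0.019, 0],
    [-0.03, 0.019, 0],
    [-0.03, 0.019, 0],
    [-0.03, 0.019, 0],
    [-0.03, 0.019, 0],
    [-0.03, 0.019, 0],
    [-0.03, 0.017, 0],
    [0, 0, 0],
  ],
  twist=[0, 0, 0, 0, 0, 0, 0, 0, 0, 0],
)

```text
t: 3.1
tool_pos: [579.2, -56.6, 303.2]
ee_rot: [[-0.029, 1.0, 0.001], [1.0, 0.029, -0.001], [-0.001, 0.001, -1.0]]
force: [-0.2, 0.9, -0.1]
gripper_width: 59.6
finger_force: 0.0
```

Request:
step_arm(
  gripper=[0.4, 0.4, 0.4, 0.4, 0.4, 0.4],
  linear=[
    [-0.009, -0.002, 0.02],
    [0, 0, 0.025],
    [0, 0, 0.025],
    [0, 0, 0.02],
    [0, 0, 0],
    [0, 0, 0],
  ],
  twist=[0, 0, 0, 0, 0, 0],
)

```text
t: 3.7
tool_pos: [575.1, -61.9, 214.0]
ee_rot: [[-0.032, 0.999, -0.001], [0.999, 0.032, 0.0], [0.0, -0.001, -1.0]]
force: [-0.1, -0.5, 0.1]
gripper_width: 51.3
finger_force: 0.0
```

Run:
```python
from h import *; from rig import imaging,status
d=imaging.get_image("side"); print(status.sense()["tool_pos"])
# predicted: pin grip pt, pin tip, fingertip centre
J=lambda x,y,z:(498.9+x-.0304*y,4.5+.0304*x+y,z)
p=proj(d,[J(76,-68,90),J(76,-95,90),J(76,-41,90),J(0,-68,39),J(0,-90,39)])
print(p)
A=cv2.resize(d["color"][100:230,180:350],None,fx=4.5,fy=4.5,interpolation=cv2.INTER_CUBIC)
for q in p: cv2.circle(A,tuple(int(v) for v in (q-[180,100]+.5)*4.5),3,(0,0,255),-1)
cv2.imwrite("pics/s1.png",A)
```

```text
[575.78112837 -62.02332773 214.86387761]
[[226.2 174.4]
 [225.7 170.7]
 [226.7 178.4]
 [258.1 192.4]
 [257.1 189.1]]
```

View pics/s1.png

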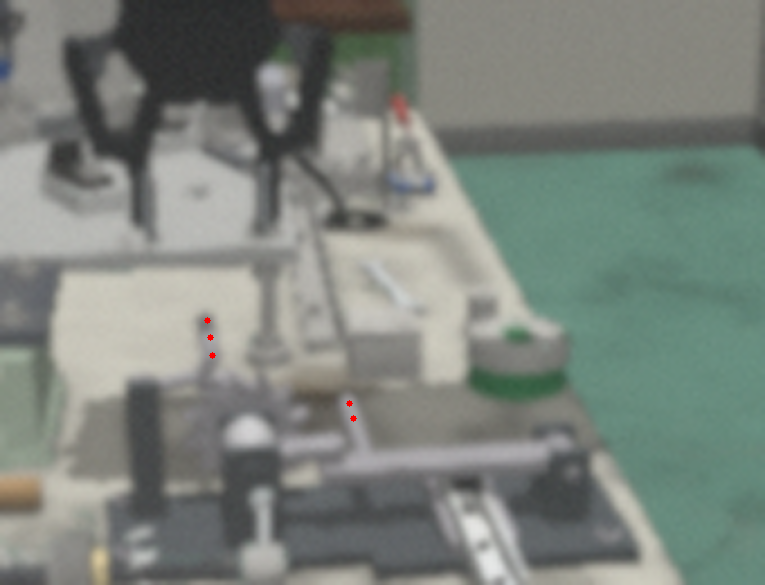

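The projected points land on both pins at (210,337) and (353,418), and the fingers straddle the pawl pin. Descend and close.

Request:
step_arm(
  gripper=[0.4, 0.4, 0.4, 0.4, 0.4, 0.4],
  linear=[
    [0, 0.001, 0.02],
    [0, 0, 0.02],
    [0, 0, 0.02],
    [0, 0, 0.011],
    [0, 0, 0],
    [0, 0, 0],
  ],
  twist=[0, 0, 0, 0, 0, 0],
)

```text
t: 4.35
tool_pos: [577.2, -62.4, 144.0]
ee_rot: [[-0.031, 1.0, 0.002], [1.0, 0.031, -0.0], [-0.0, 0.002, -1.0]]
force: [0.5, -0.6, 0.6]
gripper_width: 51.1
finger_force: 0.0
```

Request:
step_arm(
  gripper=[0.8, 1, 1, 1, 1, 1],
  linear=[
    [0, 0, 0],
    [0, 0, 0],
    [0, 0, 0],
    [0, 0, 0],
    [0, 0, 0],
    [0, 0, 0],
  ],
  twist=[0, 0, 0, 0, 0, 0],
)

```text
t: 4.95
tool_pos: [577.0, -62.4, 143.7]
ee_rot: [[-0.031, 1.0, 0.001], [1.0, 0.031, -0.0], [-0.0, 0.001, -1.0]]
force: [-0.4, 0.1, 5.2]
gripper_width: 8.0
finger_force: 58.6
```

Request:
step_arm(
  gripper=[1, 1, 1, 1, 1, 1, 1, 1, 1, 1],
  linear=[
    [0, 0.0017, -0.0035],
    [0, 0.002, -0.0034],
    [0, 0.0023, -0.0031],
    [0, 0.0027, -0.0028],
    [0, 0.0029, -0.0026],
    [0, 0, 0],
    [0, 0, 0],
    [0, 0, 0],
    [0, 0, 0],
    [0, 0, 0],
  ],
  twist=[0, 0, 0, 0, 0, 0, 0, 0, 0, 0],
)

```text
t: 5.95
tool_pos: [586.1, -62.0, 158.4]
ee_rot: [[-0.031, 1.0, -0.004], [1.0, 0.031, -0.0], [0.0, -0.004, -1.0]]
force: [-5.3, -1.1, -3.0]
gripper_width: 7.7
finger_force: 58.6
```

Request:
step_arm(
  gripper=[1, 1, 1, 1, 1, 1, 1, 1, 1, 1],
  linear=[
    [0, 0, 0],
    [0, 0, 0],
    [0, 0, 0],
    [0, 0, 0],
    [0, 0, 0],
    [0, 0, 0],
    [0, 0, 0],
    [0, 0, 0],
    [0, 0, 0],
    [0, 0, 0],
  ],
  twist=[0, 0, 0, 0, 0, 0, 0, 0, 0, 0],
)

```text
t: 6.95
tool_pos: [586.1, -62.0, 158.4]
ee_rot: [[-0.031, 1.0, -0.004], [1.0, 0.031, -0.0], [-0.0, -0.004, -1.0]]
force: [-5.1, -0.5, -3.1]
gripper_width: 7.7
finger_force: 58.6
```

Request:
step_arm(
  gripper=[1, 1, 1, 1, 1, 1, 1, 1, 1, 1],
  linear=[
    [0, 0, 0],
    [0, 0, 0],
    [0, 0, 0],
    [0, 0, 0],
    [0, 0, 0],
    [0, 0, 0],
    [0, 0, 0],
    [0, 0, 0],
    [0, 0, 0],
    [0, 0, 0],
  ],
  twist=[0, 0, 0, 0, 0, 0, 0, 0, 0, 0],
)

```text
t: 7.95
tool_pos: [586.1, -62.0, 158.4]
ee_rot: [[-0.031, 1.0, -0.004], [1.0, 0.031, -0.0], [0.0, -0.004, -1.0]]
force: [-5.4, -0.5, -2.9]
gripper_width: 8.1
finger_force: 58.6
```

Request:
step_arm(
  gripper=[1, 1, 1, 1, 1, 1, 1, 1, 1, 1],
  linear=[
    [0, 0, 0],
    [0, 0, 0],
    [0, 0, 0],
    [0, 0, 0],
    [0, 0, 0],
    [0, 0, 0],
    [0, 0, 0],
    [0, 0, 0],
    [0, 0, 0],
    [0, 0, 0],
  ],
  twist=[0, 0, 0, 0, 0, 0, 0, 0, 0, 0],
)

```text
t: 8.95
tool_pos: [586.1, -62.0, 158.4]
ee_rot: [[-0.031, 1.0, -0.004], [1.0, 0.031, -0.0], [0.0, -0.004, -1.0]]
force: [-6.4, -1.5, -2.9]
gripper_width: 7.8
finger_force: 58.6
```

Run:
```python
from h import *; from rig import imaging
d=imaging.get_image("side"); np.savez("side2.npz",**d)
cv2.imwrite("pics/s2.png",cv2.resize(d["color"][100:230,180:350],None,fx=4.5,fy=4.5,interpolation=cv2.INTER_CUBIC))
```

```text
(no output)
```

View pics/s2.png

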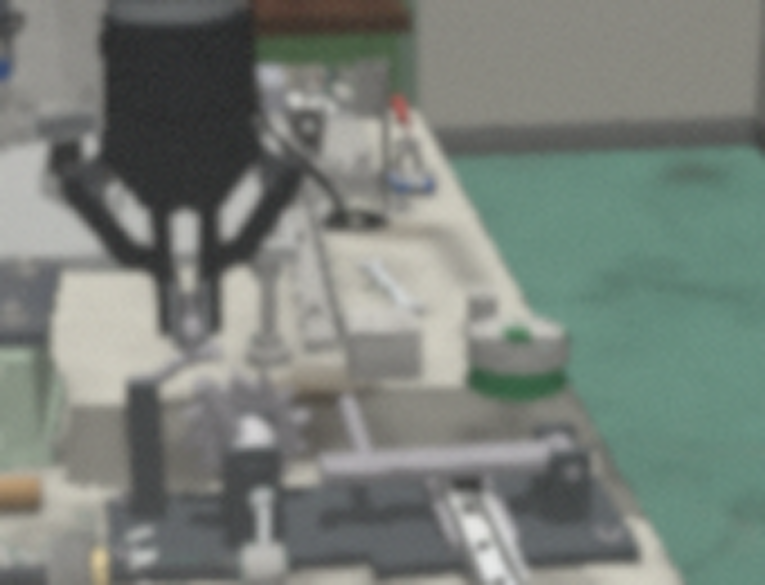

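The keeper finger has left the bar's end near (320,460) and the pawl is held up at (190,345). I'll wait a bit and check that the drum is no longer moving.

Request:
step_arm(
  gripper=[1, 1, 1, 1, 1, 1, 1, 1],
  linear=[
    [0, 0, 0],
    [0, 0, 0],
    [0, 0, 0],
    [0, 0, 0],
    [0, 0, 0],
    [0, 0, 0],
    [0, 0, 0],
    [0, 0, 0],
  ],
  twist=[0, 0, 0, 0, 0, 0, 0, 0],
)

```text
t: 9.8
tool_pos: [586.1, -62.0, 158.4]
ee_rot: [[-0.031, 1.0, -0.004], [1.0, 0.031, -0.0], [0.0, -0.004, -1.0]]
force: [-5.4, -1.2, -2.8]
gripper_width: 7.7
finger_force: 58.6
```

Run:
```python
from h import *; from rig import imaging
d=imaging.get_image("side"); o=np.load("side2.npz")["color"]; D=cv2.absdiff(d["color"],o).max(2)
J=lambda x,y,z:(498.9+x-.0304*y,4.5+.0304*x+y,z)
a=2.06; p=proj(d,[J(60,0,50),J(60-48*np.cos(a),0,50+48*np.sin(a)),J(60-48*np.cos(1.57),0,98)])
print(D[175:215,215:255].max(),D.max(),np.percentile(D,99)); print((p-[180,100]+.5)*4.5)
```

```text
7 13 6.0
[[251.1  455.85]
 [202.5  379.8 ]
 [247.95 366.75]]
```

The drum is still and fully back. Lower the pawl along its arc and release.

Request:
step_arm(
  gripper=[1, 1, 1, 1, 1, 1, 0.4, 0.4, 0.4, 0.4],
  linear=[
    [0, -0.0029, 0.0026],
    [0, -0.0027, 0.0028],
    [0, -0.0023, 0.0031],
    [0, -0.002, 0.0034],
    [0, -0.0017, 0.0035],
    [0, 0, 0],
    [0, 0, 0],
    [0, 0, 0],
    [0, 0, 0],
    [0, 0, 0],
  ],
  twist=[0, 0, 0, 0, 0, 0, 0, 0, 0, 0],
)

```text
t: 10.85
tool_pos: [577.1, -62.3, 143.1]
ee_rot: [[-0.031, 1.0, 0.001], [1.0, 0.031, 0.0], [-0.0, 0.001, -1.0]]
force: [-0.5, 0.0, -0.5]
gripper_width: 51.3
finger_force: 0.0
```

Request:
step_arm(
  gripper=[0.4, 0.4, 0.4, 0.4, 0.4, 0.4, 0.4, 0.4, 0.4, 0.4],
  linear=[
    [0, 0, 0],
    [0, 0, -0.02],
    [0, 0, -0.02],
    [0, 0, -0.02],
    [0, -0.025, 0],
    [0, -0.025, 0],
    [0, -0.025, 0],
    [0, 0, 0],
    [0, 0, 0],
    [0, 0, 0],
  ],
  twist=[0, 0, 0, 0, 0, 0, 0, 0, 0, 0],
)

```text
t: 11.85
tool_pos: [502.8, -64.8, 203.2]
ee_rot: [[-0.031, 1.0, 0.002], [1.0, 0.031, -0.0], [-0.0, 0.002, -1.0]]
force: [0.3, -0.3, 0.7]
gripper_width: 51.4
finger_force: 0.0
```

Run:
```python
from h import *; from rig import imaging
d=imaging.get_image("side")
cv2.imwrite("pics/s3.png",cv2.resize(d["color"][100:230,180:350],None,fx=4.5,fy=4.5,interpolation=cv2.INTER_CUBIC))
```

```text
(no output)
```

View pics/s3.png

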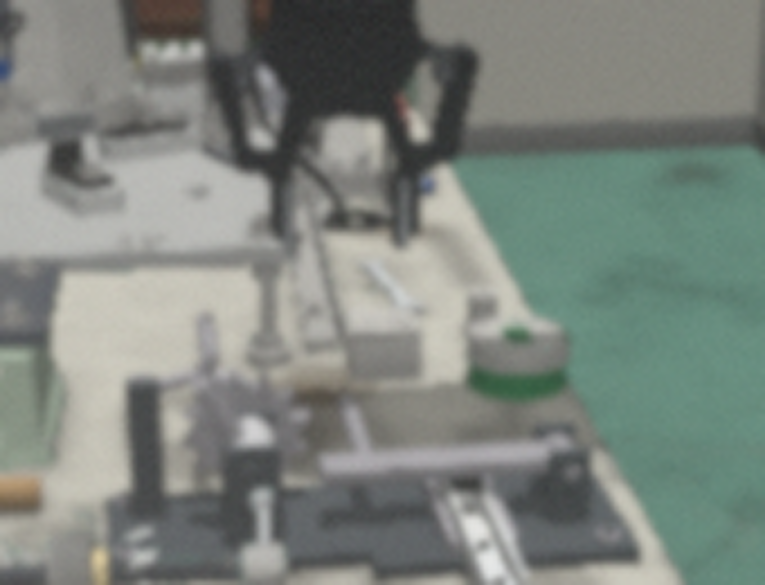

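The pawl is down again, with its pin tip at (205,318) as at the start. Now the bar pin.

Request:
step_arm(
  gripper=[0.4, 0.4, 0.4, 0.4, 0.4, 0.4, 0.4, 0.4],
  linear=[
    [0, -0.002, 0.02],
    [0, 0, 0.02],
    [0, 0, 0.02],
    [0, 0, 0.02],
    [0, 0, 0.02],
    [0, 0, 0.01],
    [0, 0, 0],
    [0, 0, 0],
  ],
  twist=[0, 0, 0, 0, 0, 0, 0, 0],
)

```text
t: 12.7
tool_pos: [500.2, -64.8, 93.2]
ee_rot: [[-0.031, 1.0, 0.0], [1.0, 0.031, -0.0], [-0.0, 0.0, -1.0]]
force: [0.2, -0.3, -0.1]
gripper_width: 51.2
finger_force: 0.0
```

Request:
step_arm(
  gripper=[0.8, 1, 1, 1, 1, 1],
  linear=[
    [0, 0, 0],
    [0, 0, 0],
    [0, 0, 0],
    [0, 0, 0],
    [0, 0, 0],
    [0, 0, 0],
  ],
  twist=[0, 0, 0, 0, 0, 0],
)

```text
t: 13.3
tool_pos: [500.8, -64.8, 93.7]
ee_rot: [[-0.031, 1.0, 0.003], [1.0, 0.031, -0.0], [-0.0, 0.003, -1.0]]
force: [2.6, -0.5, 5.4]
gripper_width: 8.1
finger_force: 58.7
```

Request:
step_arm(
  gripper=[1, 1, 1, 1, 1, 1, 1, 1, 1, 1],
  linear=[
    [0, -0.0005, -0.01],
    [0, -0.0015, -0.0099],
    [0, -0.0025, -0.0097],
    [0, -0.0034, -0.0093],
    [0, -0.0043, -0.009],
    [0, -0.0053, -0.0086],
    [0, -0.006, -0.0079],
    [0, -0.0068, -0.0073],
    [0, -0.0045, -0.0041],
    [0, 0, 0],
  ],
  twist=[0, 0, 0, 0, 0, 0, 0, 0, 0, 0],
)

```text
t: 14.3
tool_pos: [468.2, -66.2, 170.7]
ee_rot: [[-0.031, 0.999, 0.009], [1.0, 0.031, -0.001], [-0.001, 0.009, -1.0]]
force: [7.0, 0.8, 4.8]
gripper_width: 7.7
finger_force: 59.0
```

Request:
step_arm(
  gripper=[0.9, 0.4, 0.4, 0.4, 0.4, 0.4, 0.4, 0.4, 0.4, 0.4],
  linear=[
    [0, 0, 0],
    [0, 0, 0],
    [0, 0, 0],
    [0, 0, 0],
    [0, 0, -0.03],
    [0, 0, -0.03],
    [0, 0, -0.04],
    [0, 0, -0.03],
    [0, 0, 0],
    [0, 0, 0],
  ],
  twist=[0, 0, 0, 0, 0, 0, 0, 0, 0, 0],
)

```text
t: 15.3
tool_pos: [464.4, -65.8, 298.5]
ee_rot: [[-0.031, 1.0, -0.0], [1.0, 0.031, -0.0], [-0.0, -0.0, -1.0]]
force: [0.6, 0.1, -0.2]
gripper_width: 51.4
finger_force: 0.0
```

Request:
step_arm(
  gripper=[0.4, 0.4, 0.4, 0.4, 0.4, 0.4, 0.4, 0.4, 0.4, 0.4],
  linear=[
    [0.036, -0.0035, 0],
    [0.036, -0.0035, 0],
    [0.036, -0.0035, 0],
    [0.036, -0.004, 0],
    [0, 0, 0.03],
    [0, 0, 0.04],
    [0, 0, 0.04],
    [0, 0, 0.04],
    [0, 0, 0],
    [0, 0, 0],
  ],
  twist=[0, 0, 0, 0, 0, 0, 0, 0, 0, 0],
)

```text
t: 16.3
tool_pos: [444.0, 77.4, 147.6]
ee_rot: [[-0.031, 1.0, -0.005], [1.0, 0.031, -0.001], [-0.001, -0.005, -1.0]]
force: [0.7, 0.8, 1.1]
gripper_width: 51.1
finger_force: 0.0
```

Run:
```python
from h import *; from rig import imaging
d=imaging.get_image("side")
J=lambda x,y,z:(498.9+x-.0304*y,4.5+.0304*x+y,z)
p=proj(d,[J(-50,100,25),J(-50,75,25)])
A=cv2.resize(d["color"][130:270,180:350],None,fx=4.2,fy=4.2,interpolation=cv2.INTER_CUBIC)
for q in p: cv2.circle(A,tuple(int(v) for v in (q-[180,130]+.5)*4.2),2,(0,0,255),-1)
cv2.imwrite("pics/s4.png",A)
```

```text
(no output)
```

View pics/s4.png

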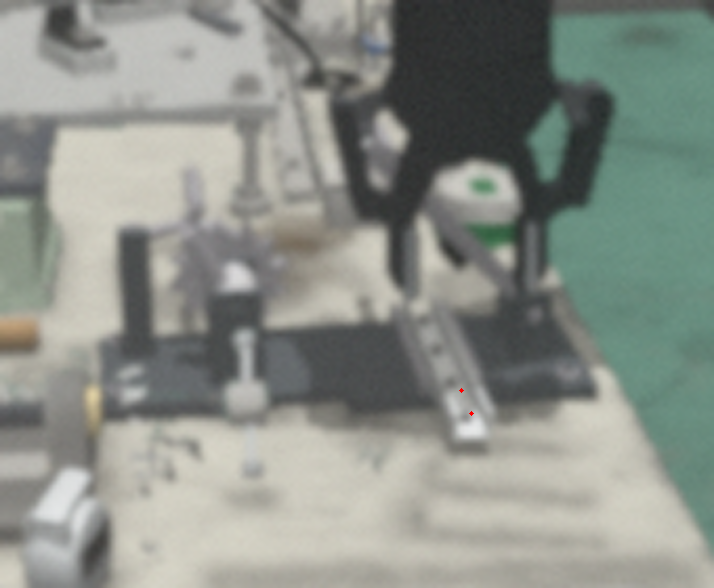

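The bar is up. The rail's end face is at crop (468,430–450), a little nearer than projected, so check it numerically.

Run:
```python
from h import *
s=dict(np.load("side.npz"));d=dict(np.load("top.npz"))
print(at(s,291.4,237,10),at(s,291.4,232.9,25))
g=d["color"][:,:,1].astype(int)
for v in (231,232,233,234): print(v,g[v,240:252])
for v in range(226,242): print(v,g[v,246:262:3])
print([ (u,at(d,u,232.7,25)) for u in (244,245,246)])
```

```text
[448.1 114.5  10. ] [450.1 124.3  25. ]
231 [208 218 222 221 214 230 240 241 241 245 207 249]
232 [204 214 221 221 210 219 236 236 241 184 127 190]
233 [202 209 217 215 205 221 236 236 240 138  70 197]
234 [208 209 214 215 207 221 240 239 241 223 202 243]
226 [195 207 171 210 219 224]
227 [180 200 171 209 215 216]
228 [194 197 170 205 204 141]
229 [180 143 126 182 209 178]
230 [220 195 206 219 233 197]
231 [240 245 242 237 237 220]
232 [236 184 240 234 235 242]
233 [236 138 239 235 238 244]
234 [240 223 240 237 187 192]
235 [198 216 218 229 211 216]
236 [205 198 169 205 210 213]
237 [200 188 157 193 164 169]
238 [178 166 170 199 162 169]
239 [187 165 181 205 166 169]
240 [197 170 189 209 176 171]
241 [194 181 194 204 175 167]
[(244, array([446. , 106.6,  25. ])), (245, array([445.9, 103.6,  25. ])), (246, array([445.9, 100.6,  25. ]))]
```

Request:
step_arm(
  gripper=[0.5, 0.5, 0.5, 0.5, 0.5, 0.5, 0.5],
  linear=[
    [0, 0.002, 0.02],
    [0, 0, 0.02],
    [0, 0, 0.02],
    [0, 0, 0],
    [0, 0, 0],
    [0, 0, 0],
    [0, 0, 0],
  ],
  twist=[0, 0, 0, 0, 0, 0, 0],
)

```text
t: 17.05
tool_pos: [448.9, 77.9, 90.1]
ee_rot: [[-0.031, 1.0, 0.003], [1.0, 0.031, 0.0], [0.0, 0.003, -1.0]]
force: [0.0, 0.3, 0.4]
gripper_width: 42.7
finger_force: 0.0
```

Request:
step_arm(
  gripper=[0.5, 0.5, 0.6, 0.7, 0.9, 1, 1, 1, 1, 1],
  linear=[
    [0, -0.002, 0.005],
    [0, 0, 0],
    [0, 0, 0],
    [0, 0, 0],
    [0, 0, 0],
    [0, 0, 0],
    [0, 0, 0],
    [0, 0, 0],
    [0, 0, 0],
    [0, 0, 0],
  ],
  twist=[0, 0, 0, 0, 0, 0, 0, 0, 0, 0],
)

```text
t: 18.05
tool_pos: [445.8, 77.7, 83.8]
ee_rot: [[-0.031, 1.0, 0.0], [1.0, 0.031, 0.0], [0.0, 0.0, -1.0]]
force: [-1.7, 0.6, 3.8]
gripper_width: 18.3
finger_force: 62.0
```

Request:
step_arm(
  gripper=[1, 1, 1, 1, 1, 1, 1, 1, 1, 1],
  linear=[
    [0.01, 0, -0.001],
    [0.013, 0, 0],
    [0.015, 0, 0],
    [0.015, 0, 0],
    [0.015, 0, 0],
    [0.015, 0, 0],
    [0.012, 0, 0],
    [0.008, 0, 0],
    [0, 0, 0],
    [0, 0, 0],
  ],
  twist=[0, 0, 0, 0, 0, 0, 0, 0, 0, 0],
)

```text
t: 19.05
tool_pos: [442.4, 180.6, 84.6]
ee_rot: [[-0.031, 1.0, -0.0], [1.0, 0.031, -0.0], [-0.0, -0.0, -1.0]]
force: [0.2, -1.0, -0.3]
gripper_width: 18.0
finger_force: 61.5
```

Request:
step_arm(
  gripper=[1, 1, 1, 1, 1, 1, 1, 1, 1, 1],
  linear=[
    [0, 0, 0],
    [0, 0, 0],
    [0, 0, -0.02],
    [0, 0, -0.03],
    [0, 0, -0.03],
    [0, 0, -0.02],
    [0, 0, 0],
    [0, 0, 0],
    [0, 0, 0],
    [0, 0, 0],
  ],
  twist=[0, 0, 0, 0, 0, 0, 0, 0, 0, 0],
)

```text
t: 20.05
tool_pos: [441.6, 180.1, 183.3]
ee_rot: [[-0.031, 1.0, -0.003], [1.0, 0.031, -0.001], [-0.001, -0.003, -1.0]]
force: [1.0, -0.1, -0.7]
gripper_width: 18.7
finger_force: 61.4
```

Run:
```python
from h import *; from rig import imaging
d=imaging.get_image("side"); np.savez("side3.npz",**d); t=imaging.get_image("top"); np.savez("top3.npz",**t)
A=cv2.resize(d["color"][110:310,180:360],(540,600),interpolation=cv2.INTER_CUBIC)
B=cv2.resize(t["color"][180:270,160:290][:,:],(260,180),interpolation=cv2.INTER_CUBIC)
C=np.zeros((600,800,3),np.uint8);C[:,:540]=A;C[:180,540:]=B
cv2.imwrite("pics/s5.png",C)
```

```text
(no output)
```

View pics/s5.png

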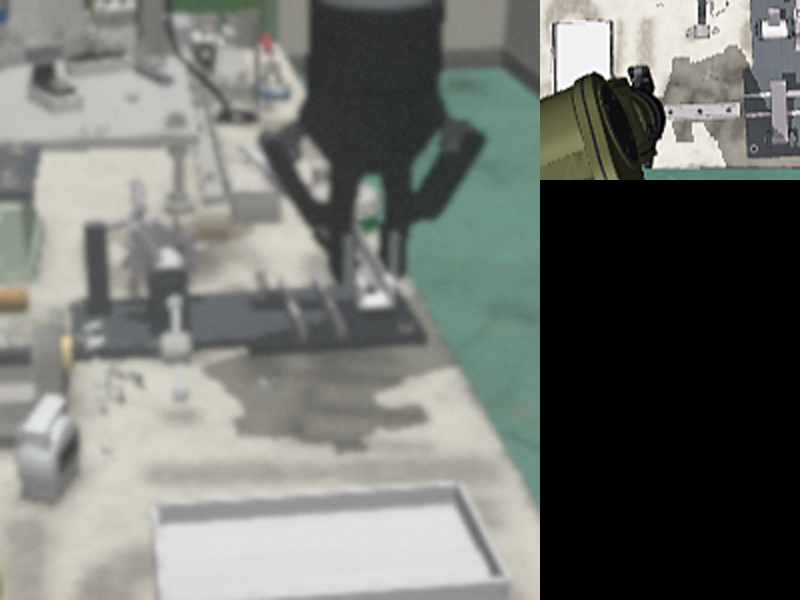

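The rail is held clear of the jig. Its right end is in the top inset at about (740,111). The bar is up.

Run:
```python
from h import *
d=dict(np.load("top3.npz"));g=d["color"][:,:,1].astype(int)
for v in (233,234,235,236,237): print(v,g[v,252:268])
print([(u,at(d,u,235.5,124.5)) for u in (258,259,260,261)])
s=dict(np.load("side3.npz"));
c=s["color"]
# tray outer rim corners at z 18 from s5 (scale 3): far-left(153,507), far-right(465,485)
for u,v in((153,507),(463,485),(508,578)): print(at(s,180+u/3,110+v/3,18))
t=dict(np.load("top.npz"))["color"][:,:,1].astype(int)
for v in (195,220,245): print(v,t[v,162:172],t[v,192:201])
for u in (172,182,192): print(u,t[186:196,u],t[244:254,u])
```

```text
233 [206 206 156 171 182 179 208 222  89 105  54  74  71  73  72  69]
234 [206 146  79 146 210 205 206 225  90 103  73  73  69  73  73  69]
235 [208  91  66 132 211 205 208 221  70 108  81  67  67  69  66  66]
236 [213 179 173 186 211 208 212 220  63 115  88  80  96  99 108 101]
237 [188 190 192 192 192 182 188 207  76 118  95 147 150 149 180 173]
[(258, array([443.2,  61.3, 124.5])), (259, array([443.2,  58.5, 124.5])), (260, array([443.2,  55.8, 124.5])), (261, array([443.2,  53.1, 124.5]))]
[576.3 262.4  18. ]
[397.5 257.6  18. ]
[397.  341.3  18. ]
195 [200 179 177 211  37 115 169 246 235 233] [233 238 252  69 131 219 193 179 168]
220 [201 195 191 192 255  37 164 247 235 233] [235 241 148 138  63  97 189 190 197]
245 [199 190 176 177 206  60 107 180 245 235] [233 233 240 255  14  98  92 172 179]
172 [166 176 188 200 213 176 213 238 233 233] [233 233 234 236 215 227 211 182 192 202]
182 [162 158 158 157 222 219 223 234 233 232] [233 233 235 242 175 173 198 189 202 216]
192 [210 211 213 210 188 223 239 236 233 233] [233 233 234 241 195 119 155 177 172 167]
```

Request:
step_arm(
  gripper=[1, 1, 1, 1, 1, 1, 1, 1, 1, 1],
  linear=[
    [0.01, 0, 0],
    [0.015, 0, 0],
    [0.015, 0, 0],
    [0.02, 0, 0],
    [0.02, 0, 0],
    [0.015, 0, 0],
    [0.015, 0, 0],
    [0.008, 0, 0],
    [0, 0, 0],
    [0, 0, 0],
  ],
  twist=[0, 0, 0, 0, 0, 0, 0, 0, 0, 0],
)

```text
t: 21.15
tool_pos: [438.7, 298.3, 184.6]
ee_rot: [[-0.031, 1.0, -0.0], [1.0, 0.031, -0.001], [-0.001, -0.0, -1.0]]
force: [0.2, 0.4, -1.0]
gripper_width: 18.3
finger_force: 61.4
```

Request:
step_arm(
  gripper=[1, 1, 1, 1, 1, 1, 1, 1, 1, 1],
  linear=[
    [0, 0, 0],
    [0, 0, 0],
    [0, 0, 0],
    [0, 0, 0],
    [0, 0, 0],
    [0, 0, 0],
    [0, 0, 0],
    [0, 0, 0],
    [0, 0, 0],
    [0, 0, 0],
  ],
  twist=[-0.1, -0.1, -0.1, -0.1, -0.1, -0.1, -0.1, -0.1, -0.1, -0.1],
)

```text
t: 22.15
tool_pos: [438.9, 297.4, 184.7]
ee_rot: [[-0.859, 0.512, -0.0], [0.512, 0.859, -0.001], [0.0, -0.001, -1.0]]
force: [-0.3, -0.2, -0.9]
gripper_width: 18.3
finger_force: 61.5
```

Request:
step_arm(
  gripper=[1, 1, 1, 1, 1, 1, 1, 1, 1],
  linear=[
    [0, 0, 0],
    [0, 0, 0],
    [0, 0, 0],
    [0, 0, 0],
    [0, 0, 0],
    [0, 0, 0],
    [0, 0, 0],
    [0, 0, 0],
    [0, 0, 0],
  ],
  twist=[-0.1, -0.1, -0.1, -0.1, -0.1, -0.067, 0, 0, 0],
)

```text
t: 23.05
tool_pos: [438.9, 298.2, 184.7]
ee_rot: [[-1.0, -0.026, -0.0], [-0.026, 1.0, -0.0], [0.0, -0.0, -1.0]]
force: [0.5, 0.0, -1.1]
gripper_width: 18.4
finger_force: 61.5
```

Run:
```python
from h import *; from rig import imaging
d=imaging.get_image("side"); np.savez("side4.npz",**d)
cv2.imwrite("pics/s6.png",cv2.resize(d["color"][160:340,200:380],(600,600),interpolation=cv2.INTER_CUBIC))
```

```text
(no output)
```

View pics/s6.png

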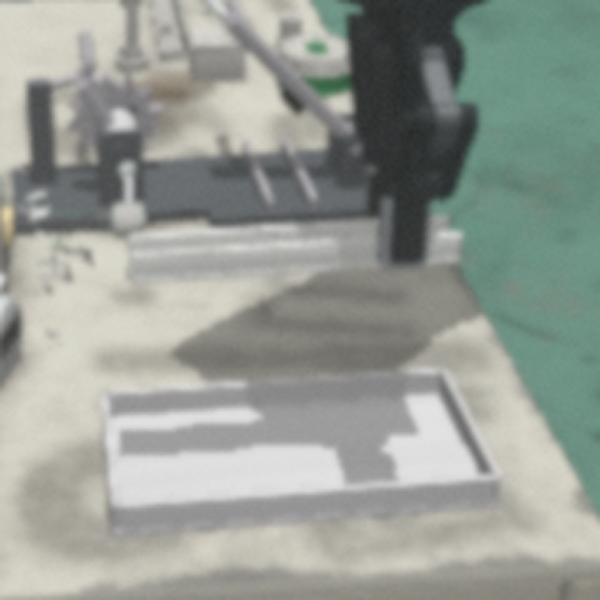

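The rail is level over the tray, spanning u 128–462 in the crop, with the tray rims at 105–497 (near) and 105–450 (far).

Run:
```python
from h import *
s=dict(np.load("side4.npz"))
for u,v in((128,277),(462,262),(128,245),(462,231)):
    c,r=ray(s,200+u/3.333,160+v/3.333); print((c+r*(308-c[1])/r[1]).round(1))
for u,v in((108,397),(447,372),(498,475),(108,505)): print(at(s,200+u/3.333,160+v/3.333,18))
```

```text
[562.7 308.  113. ]
[410.8 308.  112. ]
[562.2 308.  129.2]
[411.9 308.  127.9]
[573.9 263.   18. ]
[397.9 257.4  18. ]
[396.8 341.   18. ]
[576.2 345.9  18. ]
```

Request:
step_arm(
  gripper=[1, 1, 1, 1, 1, 1, 1, 1, 1, 1],
  linear=[
    [0, 0.002, 0.015],
    [0, 0, 0.02],
    [0, 0, 0.02],
    [0, 0, 0.02],
    [0, 0, 0.015],
    [0, 0, 0.008],
    [0, 0, 0.004],
    [0, 0, 0.003],
    [0, 0, 0],
    [0, 0, 0],
  ],
  twist=[0, 0, 0, 0, 0, 0, 0, 0, 0, 0],
)

```text
t: 24.1
tool_pos: [439.3, 300.8, 80.3]
ee_rot: [[-1.0, -0.027, 0.001], [-0.027, 1.0, 0.001], [-0.001, 0.001, -1.0]]
force: [-0.4, -0.2, -0.0]
gripper_width: 18.5
finger_force: 61.5
```

Request:
step_arm(
  gripper=[1, 1, 1, 1, 1],
  linear=[
    [0, 0, 0.001],
    [0, 0, 0.001],
    [0, 0, 0.0005],
    [0, 0, 0],
    [0, 0, 0],
  ],
  twist=[0, 0, 0, 0, 0],
)

```text
t: 24.6
tool_pos: [438.9, 300.5, 77.2]
ee_rot: [[-1.0, -0.027, -0.0], [-0.027, 1.0, -0.0], [0.0, -0.0, -1.0]]
force: [0.1, 0.1, -0.6]
gripper_width: 18.0
finger_force: 61.5
```

Request:
step_arm(
  gripper=[0.75, 0.65, 0.6, 0.6, 0.6, 0.6, 0.6, 0.6, 0.6, 0.6],
  linear=[
    [0, 0, 0],
    [0, 0, 0],
    [0, 0, 0],
    [0, 0, 0],
    [0, 0, -0.01],
    [0, 0, -0.03],
    [0, 0, -0.04],
    [0, 0, -0.04],
    [0, 0, -0.04],
    [0, 0, 0],
  ],
  twist=[0, 0, 0, 0, 0, 0, 0, 0, 0, 0],
)

```text
t: 25.6
tool_pos: [441.6, 302.5, 243.9]
ee_rot: [[-1.0, -0.027, 0.01], [-0.027, 1.0, 0.007], [-0.01, 0.007, -1.0]]
force: [0.6, 0.7, 0.6]
gripper_width: 34.3
finger_force: 0.0
```

Run:
```python
from h import *; from rig import imaging
d=imaging.get_image("side")
cv2.imwrite("pics/s7.png",cv2.resize(d["color"][150:330,190:370],(600,600),interpolation=cv2.INTER_CUBIC))
```

```text
(no output)
```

View pics/s7.png

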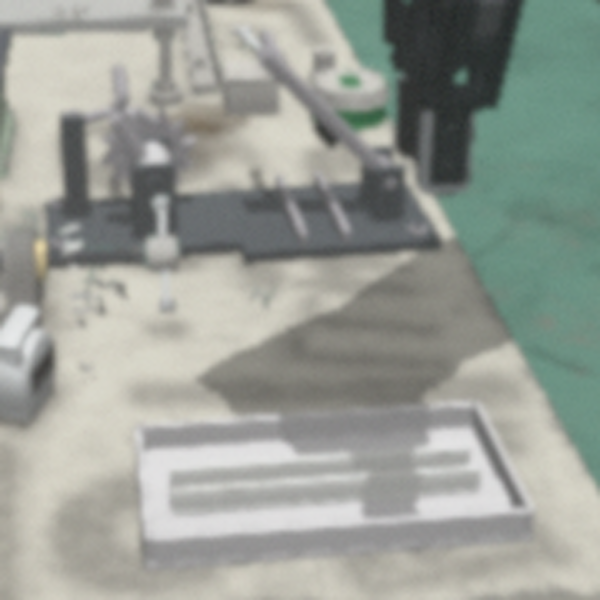

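The rail lies flat in the tray, its ends at about (170,497) and (480,480) and well centred. The bar is up, the pawl is down, and the arm is clear.

```bash
python3 -c "
from rig import job
print(job.job_done())"
```

```text
the job is handed in; nothing more can be done
None
```

I handed the job in at about 26 s; the last picture shows the rail flat and right way up in the tray, the bar up, the drum back and the pawl in the teeth, but the judging returned no verdict.

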